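# Put the breakfast things back on the acrylic tiers

## Robot

A 6-joint arm with a two-finger parallel gripper is mounted at the origin on the work surface. World frame = base frame: x ahead of the robot, y to its left, z up, the work surface at z = 0. Lengths are in mm, angles in rad, forces in N, time in s.
With the tool pointing down it reaches from about 350 to 775 mm from the base axis. Payload 7.3 kg.
Tool frame: the origin (TCP) lies at the very end of the fingers, on their centre line; the grasp point (between the pads) lies 19 mm behind it (pinch_z is the distance from the TCP to the grasp point, in mm); z points along the fingers, y is the direction in which the jaws open and shut (so a half turn about z gives the same grasp; the last joint's range is limited). The gripper opens to 92 mm and grips with 3 to 60 N. Pads are 19 mm wide; open, the fingers measure 130 mm over their backs; the gripper's body (75 mm by 190 mm) begins 47 mm behind the grasp point.
Start: joints at [-1.302, 0.342, 1.524, -0, 1.275, -0.146], TCP at [211.602, -480.489, 226.741] pointing down, gripper open.
Joint ranges: [-2.53, 2.53], [-0.77, 2.02], [0.04, 2.7], [-1, 4.14], [0.28, 2.66], [-3.11, 3.11]. Speed limits (rad/s): [2.57, 2.57, 3.14, 3.14, 3.14, 3.14].

## Interface

Orientations are given as [roll, pitch, yaw] about the fixed x, y, z axes, in that order (R = Rz(yaw) Ry(pitch) Rx(roll)).
In Python, from plant import * gives the robot as it stands.
- The arm moves only by the tool step_arm, never from a script. Its argument "moves" is one flat list of numbers, 7 for each row, row after row: the shift along the tool's x, y, z scaled (see below), then the turn, a rotation vector about the tool's x, y, z scaled (see below), then the closure, from -1 (fully open) to 1 (shut). A call has 1 to 8 rows; each row shifts and turns the pose as measured when the row begins, along the tool's axes as they then stand; what a row does not reach is not made up. The controller multiplies each number of a shift by 2 cm and each number of a turn by 4 degrees. A row lasts 1/12 s, in which the tool goes at most 41.7 mm and 7.16 degrees, less where a joint would pass 70% of its speed; a pose out of reach is approached as far as the arm can. A call with a number of a shift or a turn outside -1 to 1 is refused whole. A call with a gripper value outside its range is refused whole. The fingers move at their own pace and stop on an object; the grip force is fixed at half the most. Time passes only in rows, so rows that do not move let the fingers close. It gives the time, the measured TCP pose, the force and the opening at its end, in the units of the state.
- get_obs(): the state, without advancing time (a new reading comes with each control period).
- capture(name): name is "scene" or "top" or "wrist"; returns the picture (400x640x3 uint8, red, green, blue); there is no depth.
- get_calibration(name): a dict with "mtx" (3x3 intrinsics, pixels), "eye" and "orientation" of the camera in the world; the wrist camera has in their place "mount" (4x4, takes a point from camera to tool coordinates, whose origin is the TCP and whose axes are the flange's). Camera axes: x right, y down, z forward; pixel columns grow to the right and rows downward; lengths in mm; the calibration is good to about 2 mm. A picture is of the moment at which its call begins: read the wrist's pose just before it. get_calibration takes no time and is no camera call.
- close_job(): hands the job in, once; it reports no verdict.
The state is a dict: "time": time; "joint_positions": joint angles; "dq": joint speeds; "tau": joint torques, N m; "tool_pos": TCP position; "tcp_rot": TCP orientation; "contact_force": force on the tool from outside, world axes, zero at the start; "moment": the same for the moment, N m; "grip_width": finger opening in mm.
Only numpy, scipy, OpenCV 4.12 (cv2) and the standard library are available. Lean on these libraries where they do the work, as an engineer would, in place of code of your own. Each camera call takes 0.05 s, during which the arm holds its last target.

## Task

Put the breakfast things away on the clear acrylic stands: the two egg cups on the lowest stand, the two bamboo-lidded jars on the middle one and the white measuring beaker on the tallest, each standing upright with its whole base on a cork pad of its own. Set them down rather than dropping them, and leave the kitchen timer where it stands.

Things in the scene. Friction and masses are not known exactly. Their poses are not given: they have to be found in the camera images.
- cup_a_center (a point): pale stoneware egg cup standing upright, open at the top, one of two alike; 60 mm high: straight round bowl of 48 mm outside diameter (46 mm at its foot) from 20 mm up to the rim, 3.5 mm wall, on a 30 mm stem and a flat 44 mm foot. This point is on its axis, half-way up, 30 mm above its underside.
- cup_b_center (a point): pale stoneware egg cup standing upright, open at the top, the other of the two; 60 mm high: straight round bowl of 48 mm outside diameter (46 mm at its foot) from 20 mm up to the rim, 3.5 mm wall, on a 30 mm stem and a flat 44 mm foot. This point is on its axis, half-way up, 30 mm above its underside.
- jar_a_center (a point): small closed glass jar standing upright, one of two alike; straight round glass 54 mm in diameter, with a closed flat bamboo lid 56 mm in diameter and 14 mm thick on top, 70 mm high in all; flat 54 mm base. This point is on its axis, half-way up, 35 mm above its underside.
- jar_b_center (a point): small closed glass jar standing upright, the other of the two; straight round glass 54 mm in diameter, with a closed flat bamboo lid 56 mm in diameter and 14 mm thick on top, 70 mm high in all; flat 54 mm base. This point is on its axis, half-way up, 35 mm above its underside.
- beaker_center (a point): white plastic measuring beaker standing upright, open at the top, with a tiny pouring lip on the rim; 66 mm high, round, 54 mm outside diameter at the flat base widening evenly to 60 mm at the rim, 3 mm wall. This point is on its axis, half-way up, 33 mm above its underside.
- tier_low: fixed clear acrylic riser, pale edges, deck 100 mm (its x) by 180 mm (its y), the lowest of three. On it two round cork pads, 68 mm diameter, centred 42 mm either side of its middle along y, for the two egg cups. Pad tops 25 mm above the counter, 3 mm above the deck. Origin: on the counter under the deck's middle; x short side, within 0.25 rad of straight away from the robot; y long side; z up.
- tier_mid: fixed clear acrylic riser, pale edges, deck 100 mm (its x) by 180 mm (its y), the middle one of three. On it two round cork pads, 78 mm diameter, centred 42 mm either side of its middle along y, for the two jars. Pad tops 65 mm above the counter, 3 mm above the deck. Origin: on the counter under the deck's middle; x short side, within 0.25 rad of straight away from the robot; y long side; z up.
- tier_high: fixed clear acrylic riser, pale edges, deck 100 mm (its x) by 180 mm (its y), the tallest of three. On it one round cork pad, 78 mm diameter, in the middle, for the beaker. Pad tops 105 mm above the counter, 3 mm above the deck. Origin: on the counter under the deck's middle; x short side, within 0.25 rad of straight away from the robot; y long side; z up.
- timer_center (a point): round steel and white kitchen timer, 60 mm in diameter and 48 mm high, loose, standing on the counter off to the right: a bystander. This point is on its axis, 24 mm above its underside.

How it is judged (in metres and radians):
At the end, for the whole second after the job is handed in: Egg cups on the two pads of the lowest stand, jars on the two of the middle stand, beaker on the pad of the tallest, one to a pad: each axis within 12 mm of the pad centre along both axes of the stand, height within 4 mm, upright within 0.12 rad, at rest and released (((x of cup_a_center in the frame of tier_low between -0.012 and 0.012 m and y of cup_a_center in the frame of tier_low between 0.03 and 0.054 m and z of cup_a_center in the frame of tier_low between 0.051 and 0.059 m and x of cup_b_center in the frame of tier_low between -0.012 and 0.012 m and y of cup_b_center in the frame of tier_low between -0.054 and -0.03 m and z of cup_b_center in the frame of tier_low between 0.051 and 0.059 m) or (x of cup_a_center in the frame of tier_low between -0.012 and 0.012 m and y of cup_a_center in the frame of tier_low between -0.054 and -0.03 m and z of cup_a_center in the frame of tier_low between 0.051 and 0.059 m and x of cup_b_center in the frame of tier_low between -0.012 and 0.012 m and y of cup_b_center in the frame of tier_low between 0.03 and 0.054 m and z of cup_b_center in the frame of tier_low between 0.051 and 0.059 m)) and ((x of jar_a_center in the frame of tier_mid between -0.012 and 0.012 m and y of jar_a_center in the frame of tier_mid between 0.03 and 0.054 m and z of jar_a_center in the frame of tier_mid between 0.096 and 0.104 m and x of jar_b_center in the frame of tier_mid between -0.012 and 0.012 m and y of jar_b_center in the frame of tier_mid between -0.054 and -0.03 m and z of jar_b_center in the frame of tier_mid between 0.096 and 0.104 m) or (x of jar_a_center in the frame of tier_mid between -0.012 and 0.012 m and y of jar_a_center in the frame of tier_mid between -0.054 and -0.03 m and z of jar_a_center in the frame of tier_mid between 0.096 and 0.104 m and x of jar_b_center in the frame of tier_mid between -0.012 and 0.012 m and y of jar_b_center in the frame of tier_mid between 0.03 and 0.054 m and z of jar_b_center in the frame of tier_mid between 0.096 and 0.104 m)) and x of beaker_center in the frame of tier_high between -0.012 and 0.012 m and y of beaker_center in the frame of tier_high between -0.012 and 0.012 m and z of beaker_center in the frame of tier_high between 0.134 and 0.142 m and angle between each of cup_a_center, cup_b_center, jar_a_center, jar_b_center, beaker_center's own z axis and vertical below 0.12 rad and linear speed of each of cup_a, cup_b, jar_a, jar_b, beaker below 0.02 m/s and contact force between the fingers and cup_a below 0.05 N and contact force between the fingers and cup_b below 0.05 N and contact force between the fingers and jar_a below 0.05 N and contact force between the fingers and jar_b below 0.05 N and contact force between the fingers and beaker below 0.05 N); the robot touches nothing.
It fails at once if the kitchen timer is moved more than 20 mm (distance of timer_center from where it was at the start of the episode above 0.02 m).
It fails at once if one of the five things is dropped (falls free, touched by nothing, faster than 0.7 m/s) ((contact force between cup_a and anything else below 0.01 N and linear speed of cup_a above 0.7 m/s) or (contact force between cup_b and anything else below 0.01 N and linear speed of cup_b above 0.7 m/s) or (contact force between jar_a and anything else below 0.01 N and linear speed of jar_a above 0.7 m/s) or (contact force between jar_b and anything else below 0.01 N and linear speed of jar_b above 0.7 m/s) or (contact force between beaker and anything else below 0.01 N and linear speed of beaker above 0.7 m/s)).
It also fails if it takes over 122 s, if anything falls off the work surface, if the arm or the gripper's body presses on something with over 40 N, if the wrist force passes 120 N, or if a joint passes its speed limit or range.

## Working session

There is one attempt and no reset: what is moved stays moved. The work goes in short steps, Python scripts to look and compute and a tool call to move; the robot and the scene stay as the last step left them, time stands still between calls to the robot, and variables do not carry over. Pictures are saved under pics/ and viewed, and the job is handed in when it is done.

Besides the shell and the picture viewer there is one more tool, called after ">>>" as name(argument=value, ...), one argument or row to a line, values as JSON. step_arm: Moves the arm, as the interface text tells. Shifts and turns lie within -1 to 1; 1 stands for 2 cm of shift or 4 degrees of turn. Its arguments: {"type":"object","properties":{"moves":{"type":"array"}},"required":["moves"]}

```bash
ls; mkdir -p pics; python3 - <<'E'
from plant import *
import cv2,numpy as np
print(get_obs())
for n in ["scene","top","wrist"]:
    print(n,get_calibration(n))
    cv2.imwrite(f"pics/{n}0.png",cv2.cvtColor(capture(n),cv2.COLOR_RGB2BGR))
E
```

```text
pics
{'time': 0.0, 'joint_positions': array([-1.30201711e+00,  3.42728263e-01,  1.52498497e+00, -2.83423354e-05,
        1.27541114e+00, -1.45999500e-01]), 'dq': array([ 0.00026458,  0.00089163, -0.00028474,  0.00059724, -0.00093672,
        0.00111252]), 'tau': array([ 8.67602284e-05, -4.31247103e+01, -2.44224751e+01,  7.18830898e-02,
        5.61777223e-02, -1.28199981e-04]), 'tool_pos': array([ 211.47427785, -480.0897701 ,  226.05327618]), 'tcp_rot': array([-3.14007328e+00, -1.96023126e-04,  4.14786841e-01]), 'contact_force': array([1.00203747, 0.29334722, 0.40836296]), 'moment': array([-0.02911325, -0.01317579, -0.00020153]), 'grip_width': 91.7525134006999}
scene {'mtx': array([[483.23998834,   0.        , 322.21912522],
       [  0.        , 483.23998834, 192.68192706],
       [  0.        ,   0.        ,   1.        ]]), 'eye': array([1144.3499607 , -533.48985196, 1001.10321599]), 'orientation': array([-2.4349755 ,  0.0162408 ,  0.90064916])}
top {'mtx': array([[410.95787409,   0.        , 315.05210795],
       [  0.        , 410.95787409, 202.14014073],
       [  0.        ,   0.        ,   1.        ]]), 'eye': array([ 458.52183177,  -65.5995098 , 1120.92924305]), 'orientation': array([-3.08168638e+00, -1.87010003e-03, -1.56245961e+00])}
wrist {'mtx': array([[303.18876771,   0.        , 323.95028187],
       [  0.        , 303.18876771, 202.78945672],
       [  0.        ,   0.        ,   1.        ]]), 'mount': array([[-1.23889070e-04, -9.65801029e-01, -2.59284316e-01,
         7.05071690e+01],
       [ 9.99999990e-01, -1.36717754e-04,  3.14445523e-05,
         6.78555571e-01],
       [-6.58179504e-05, -2.59284310e-01,  9.65801037e-01,
        -1.60125245e+02],
       [ 0.00000000e+00,  0.00000000e+00,  0.00000000e+00,
         1.00000000e+00]])}
```

View pics/top0.png

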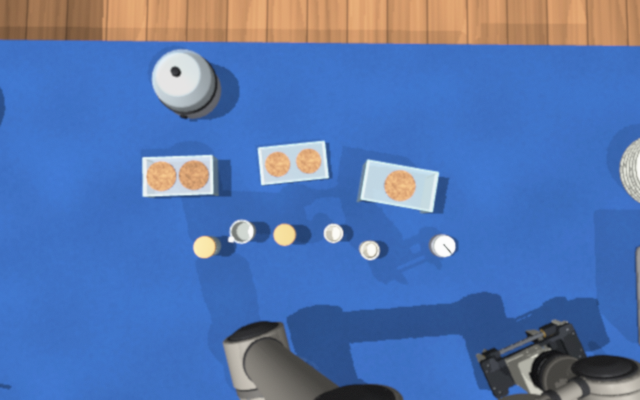

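View pics/scene0.png

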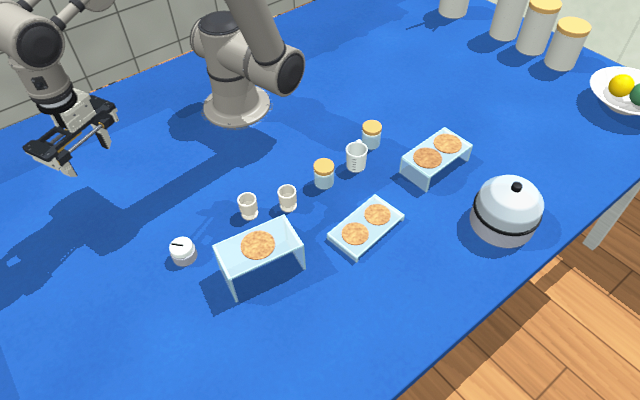

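View pics/wrist0.png

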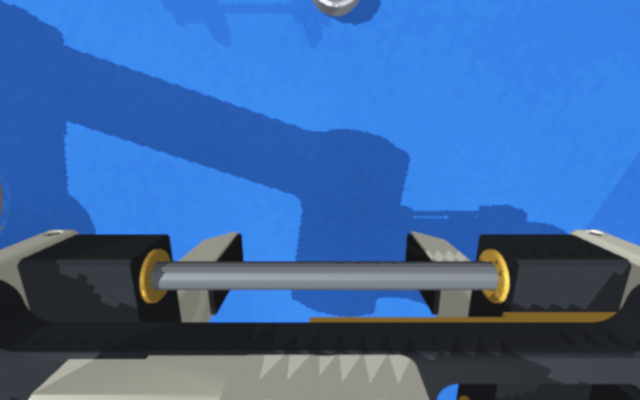

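```bash
cat > h.py <<'E'
from plant import *
import cv2,numpy as np
from scipy.spatial.transform import Rotation as Rn
def cam(n):
    c=get_calibration(n); return c["mtx"],Rn.from_euler('xyz',c["orientation"]).as_matrix(),np.array(c["eye"])
def ray(n,uv,z):
    K,R,e=cam(n); d=R@np.linalg.inv(K)@np.array([uv[0],uv[1],1.]); return (e+d*(z-e[2])/d[2])[:2]
def proj(n,p):
    K,R,e=cam(n); q=K@(R.T@(np.array(p)-e)); return q[:2]/q[2]
def load(f): return cv2.imread(f)
def blobs(m,amin=30):
    n,l,s,c=cv2.connectedComponentsWithStats(m.astype(np.uint8)*255)
    return [(s[i,4],s[i,:4],c[i],l==i) for i in range(1,n) if s[i,4]>amin]
E
python3 - <<'E'
from h import *
for n,box in [("top",(130,120,470,290)),("scene",(140,100,480,310))]:
    im=load(f"pics/{n}0.png"); x0,y0,x1,y1=box
    cv2.imwrite(f"pics/{n}0z.png",cv2.resize(im[y0:y1,x0:x1],None,fx=2.35,fy=2.35,interpolation=cv2.INTER_CUBIC))
    hsv=cv2.cvtColor(im,cv2.COLOR_BGR2HSV)
    m=(hsv[...,0]<30)&(hsv[...,1]>60)
    for a,b,c,_ in blobs(m): 
        if x0<c[0]<x1 and y0<c[1]<y1: print(n,"warm",a,b,c.round(1),[ray(n,c,z).round(1) for z in (25,65,70,105)])
    m=(hsv[...,1]<110)
    for a,b,c,_ in blobs(m): 
        if x0<c[0]<x1 and y0<c[1]<y1: print(n,"pale",a,b,c.round(1),[ray(n,c,z).round(1) for z in (48,60,66)])
E
```

```text
top warm 465 [296 149  25  24] [308.2 160.5] [array([636.1, -47.8]), array([629.6, -48.4]), array([628.8, -48.5]), array([623.1, -49.1])]
top warm 467 [265 152  25  25] [277.2 163.7] [array([626.7,  35.5]), array([620.6,  31.8]), array([619.8,  31.3]), array([614.4,  28.1])]
top warm 670 [179 161  29  29] [193.2 174.7] [array([595.2, 260.2]), array([590.2, 248.3]), array([589.6, 246.8]), array([585.2, 236.4])]
top warm 676 [147 162  29  29] [160.8 175.8] [array([591.4, 346.9]), array([586.6, 331.9]), array([586., 330.]), array([581.7, 316.8])]
top warm 723 [385 171  30  30] [399.5 185.3] [array([ 571.3, -293.1]), array([ 567.2, -284.8]), array([ 566.7, -283.7]), array([ 563.1, -276.5])]
top warm 358 [274 224  22  21] [284.4 234.1] [array([438.4,  13.7]), array([439.2,  10.8]), array([439.3,  10.5]), array([439.9,   7.9])]
top warm 359 [195 236  21  22] [204.9 246.6] [array([403.7, 224.2]), array([405.7, 213.6]), array([406. , 212.3]), array([407.7, 203.1])]
top pale 1953 [257 141  72  45] [293.  162.6] [array([626.6,  -8.1]), array([624.7,  -8.7]), array([623.7,  -9.1])]
top pale 191
[... 2421 characters left out ...]
  22  29] [247.7 205.5] [array([ 410.8, -214. ]), array([ 420., -218.]), array([ 424.6, -220. ])]
scene pale 1698 [327 194  78  68] [363.9 227.4] [array([648.6, -30.6]), array([654.9, -36.9]), array([658. , -40.1])]
scene pale 2718 [212 214  94  88] [257.3 249.3] [array([ 537.9, -268.4]), array([ 545.6, -271.7]), array([ 549.4, -273.4])]
scene pale 34 [346 232  10  10] [350.7 236.6] [array([649.2, -73.4]), array([655.4, -79.2]), array([658.6, -82.1])]
scene pale 654 [169 236  28  31] [182.5 251.1] [array([ 430.5, -409.1]), array([ 439.5, -410.7]), array([ 444. , -411.5])]
scene pale 46 [244 243  16  11] [250.5 247.7] [array([ 523.9, -278.6]), array([ 531.7, -281.8]), array([ 535.7, -283.4])]
```

```bash
sleep 1
```

```text
(no output)
```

View pics/top0z.png

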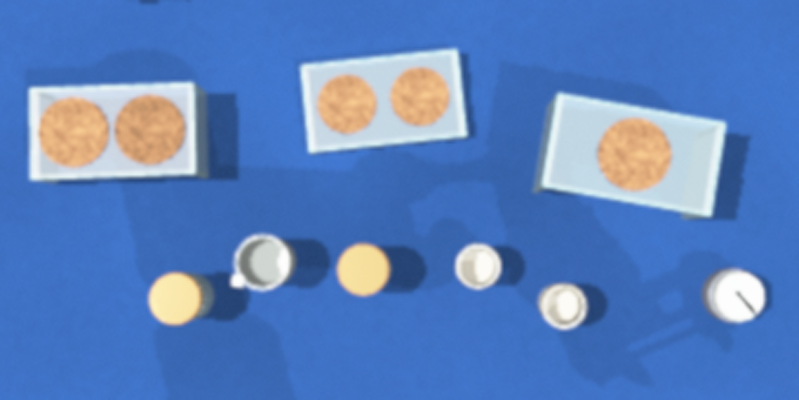

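View pics/scene0z.png

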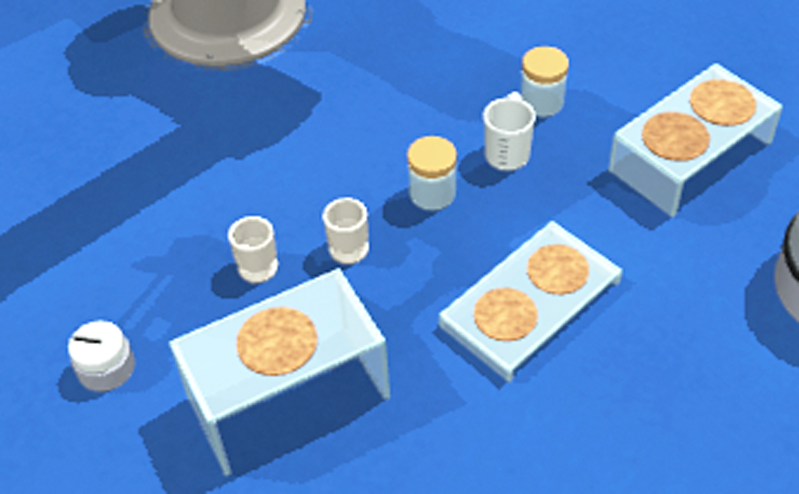

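>>> step_arm(
  moves=[0, 0, 0, 0, 0, -1, -1, 0, 0, 0, 0, 0, -1, -1, 0, 0, 0, 0, 0, -1, -1, 0, 0, 0, 0, 0, -1, -1, 0, 0, 0, 0, 0, -1, -1, 0, 0, 0, 0, 0, -1, -1, 0, 0, 0, 0, 0, -1, -1, 0, 0, 0, 0, 0, -1, -1],
)

```text
time: 0.82
tool_pos: [211.1, -478.7, 223.6]
tcp_rot: [-3.136, -0.005, 0.998]
contact_force: [1.0, -0.6, 0.7]
grip_width: 91.4
```

>>> step_arm(
  moves=[0, 0, 0, 0, 0, -1, -1, 0, 0, 0, 0, 0, -1, -1, 0, 0, 0, 0, 0, -1, -1, 0, 0, 0, 0, 0, -1, -1, 0, 0, 0, 0, 0, -1, -1, 0, 0, 0, 0, 0, -1, -1, 0, 0, 0, 0, 0, -1, -1, 0, 0, 0, 0, 0, -1, -1],
)

```text
time: 1.48
tool_pos: [210.7, -477.1, 221.1]
tcp_rot: [-3.138, -0.013, 1.585]
contact_force: [0.0, 0.4, -0.1]
grip_width: 91.6
```

```bash
cat >> h.py <<'E'
def d(x,y,z,yaw=np.pi/2):
    o=get_obs(); R=Rn.from_euler('xyz',o["tcp_rot"]).as_matrix()
    s=R.T@(np.array([x,y,z])-o["tool_pos"])/20
    Rt=Rn.from_euler('xyz',[np.pi,0,yaw]).as_matrix()
    w=np.degrees(Rn.from_matrix(R.T@Rt).as_rotvec())/4
    print("t",round(o["time"],2),"pos",o["tool_pos"].round(1),"rot",o["tcp_rot"].round(3),"F",o["contact_force"].round(1),"w",round(o["grip_width"],1))
    print("shift units",s.round(2),"turn units",w.round(2))
E
python3 -c "
from h import *
d(443,-114,130)
im=load('pics/top0.png')
g=cv2.cvtColor(im,cv2.COLOR_BGR2HSV)
for n in ['top','scene']:
    for p in [(443.5,-114,60),(401,-207,60),(445,118.5,66),(406,212,70),(439.5,10.5,70)]: print(n,proj(n,p).round(1))
"
```

```text
t 1.48 pos [ 210.7 -477.1  221.1] rot [-3.138 -0.013  1.585] F [ 0.   0.4 -0.1] w 91.6
shift units [17.93 11.89  4.74] turn units [-0.05 -0.18  0.21]
top [333.  232.8]
top [369.1 249.7]
top [242.3 231.5]
top [205.  246.6]
top [284.4 234. ]
scene [286.7 191.2]
scene [247.3 198.9]
scene [355.6 149.6]
scene [371.4 126.6]
scene [323.6 165.4]
```

>>> step_arm(
  moves=[1, 0.65, 0.2, 0, -0.02, 0.03, -1, 1, 0.65, 0.2, 0, -0.02, 0.03, -1, 1, 0.65, 0.2, 0, -0.02, 0.03, -1, 1, 0.65, 0.2, 0, -0.02, 0.03, -1, 1, 0.65, 0.2, 0, -0.02, 0.03, -1, 1, 0.65, 0.2, 0, -0.02, 0.03, -1, 1, 0.65, 0.2, 0, -0.02, 0, -1, 1, 0.65, 0.2, 0, -0.02, 0, -1],
)

```text
time: 2.15
tool_pos: [313.7, -312.6, 186.7]
tcp_rot: [-3.137, -0.001, 1.569]
contact_force: [0.3, 0.8, 0.1]
grip_width: 91.8
```

```bash
python3 -c "
from h import *
d(443,-114,130)"
```

```text
t 2.15 pos [ 313.7 -312.6  186.7] rot [-3.137e+00 -1.000e-03  1.569e+00] F [0.3 0.8 0.1] w 91.8
shift units [9.94 6.46 2.82] turn units [-0.07 -0.02 -0.03]
```

>>> step_arm(
  moves=[1, 0.65, 0.25, 0, 0, 0, -1, 1, 0.65, 0.25, 0, 0, 0, -1, 1, 0.65, 0.25, 0, 0, 0, -1, 1, 0.65, 0.25, 0, 0, 0, -1, 1, 0.65, 0.25, 0, 0, 0, -1, 1, 0.65, 0.25, 0, 0, 0, -1, 1, 0.65, 0.25, 0, 0, 0, -1, 1, 0.65, 0.25, 0, 0, 0, -1],
)

```text
time: 2.82
tool_pos: [421.2, -143.3, 144.0]
tcp_rot: [-3.136, -0.002, 1.568]
contact_force: [0.8, -0.0, 0.1]
grip_width: 91.7
```

>>> step_arm(
  moves=[1, 0.65, 0.2, 0, 0, 0, -1, 0.6, 0.4, 0.2, 0, 0, 0, -1, 0.2, 0.1, 0, 0, 0, 0, -1, 0, 0, 0, 0, 0, 0, -1],
)

```text
time: 3.15
tool_pos: [445.7, -101.4, 134.0]
tcp_rot: [-3.133, -0.004, 1.573]
contact_force: [-1.2, -0.3, -0.3]
grip_width: 92.0
```

```bash
python3 -c "
from h import *
d(443.3,-114,24)
cv2.imwrite('pics/w1.png',cv2.cvtColor(capture('wrist'),cv2.COLOR_RGB2BGR))"
```

```text
t 3.15 pos [ 445.7 -101.4  134. ] rot [-3.133 -0.004  1.573] F [-1.2 -0.3 -0.3] w 92.0
shift units [-0.65 -0.08  5.5 ] turn units [-0.12 -0.06  0.03]
```

View pics/w1.png

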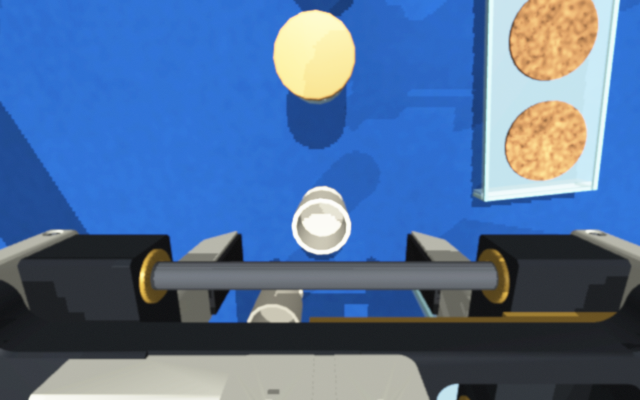

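```bash
cat >> h.py <<'E'
def wray(uv,z,o=None):
    o=o or get_obs(); c=get_calibration("wrist"); M=c["mount"]
    R=Rn.from_euler('xyz',o["tcp_rot"]).as_matrix(); e=R@M[:3,3]+o["tool_pos"]
    dd=R@M[:3,:3]@np.linalg.inv(c["mtx"])@np.array([uv[0],uv[1],1.]); return (e+dd*(z-e[2])/dd[2])[:2].round(1)
E
python3 -c "
from h import *
print(wray((321,226),60),wray((314,54),70),wray((546,140),25),wray((553,37),25))"
```

```text
[ 443.6 -114.8] [439.1  11.8] [637.9 -47.4] [628.3  33.2]
```

>>> step_arm(
  moves=[-0.65, -0.1, 0.6, -0.1, -0.05, 0, -1, 0, 0, 1, 0, 0, 0, -1, 0, 0, 1, 0, 0, 0, -1, 0, 0, 0, 0, 0, 0, -1],
)

```text
time: 3.53
tool_pos: [443.2, -119.2, 82.7]
tcp_rot: [3.138, 0.003, 1.571]
contact_force: [-0.6, 0.5, -0.7]
grip_width: 91.8
```

```bash
python3 -c "
from h import *
d(443.3,-114,24)"
```

```text
t 3.53 pos [ 443.2 -119.2   82.7] rot [3.138e+00 3.000e-03 1.571e+00] F [-0.6  0.5 -0.7] w 91.8
shift units [ 0.27 -0.01  2.93] turn units [ 0.04  0.04 -0.  ]
```

>>> step_arm(
  moves=[0.2, 0, 0.7, 0, 0, 0, -1, 0, 0, 0.8, 0, 0, 0, -1, 0, 0, 0.7, 0, 0, 0, -1, 0, 0, 0.3, 0, 0, 0, -1, 0, 0, 0, 0, 0, 0, -1],
)

```text
time: 3.95
tool_pos: [443.6, -120.4, 35.0]
tcp_rot: [3.135, 0.005, 1.565]
contact_force: [0.3, 0.1, 0.1]
grip_width: 92.0
```

```bash
python3 -c "
from h import *
d(443.3,-114.5,24)"
```

```text
t 3.95 pos [ 443.6 -120.4   35. ] rot [3.135 0.005 1.565] F [0.3 0.1 0.1] w 92.0
shift units [ 0.3  -0.02  0.55] turn units [ 0.09  0.07 -0.08]
```

>>> step_arm(
  moves=[0.3, 0, 0.5, 0.05, 0.05, -0.05, -1, 0.1, 0, 0.1, 0, 0, 0, -1, 0, 0, 0, 0, 0, 0, -1],
)

```text
time: 4.2
tool_pos: [444.8, -113.3, 24.3]
tcp_rot: [3.136, 0.003, 1.567]
contact_force: [-0.0, 0.5, 0.5]
grip_width: 91.9
```

```bash
python3 -c "
from h import *
d(443.3,-114.5,24)"
```

```text
t 4.2 pos [ 444.8 -113.3   24.3] rot [3.136e+00 3.000e-03 1.567e+00] F [-0.   0.5  0.5] w 91.9
shift units [-0.06 -0.07  0.01] turn units [ 0.08  0.04 -0.05]
```

Close on the cup.

>>> step_arm(
  moves=[0, 0, 0, 0, 0, 0, 1, 0, 0, 0, 0, 0, 0, 1, 0, 0, 0, 0, 0, 0, 1, 0, 0, 0, 0, 0, 0, 1, 0, 0, 0, 0, 0, 0, 1, 0, 0, 0, 0, 0, 0, 1],
)

```text
time: 4.7
tool_pos: [445.9, -113.3, 26.0]
tcp_rot: [3.134, 0.004, 1.568]
contact_force: [0.0, -0.3, 0.1]
grip_width: 56.6
```

```bash
python3 -c "
from h import *
d(626.5,35,124)"
```

```text
t 4.7 pos [ 445.9 -113.3   26. ] rot [3.134 0.004 1.568] F [ 0.  -0.3  0.1] w 56.6
shift units [ 7.42  9.05 -4.86] turn units [ 0.12  0.06 -0.03]
```

>>> step_arm(
  moves=[0, 0, 0, 0, 0, 0, 1, 0, 0, 0, 0, 0, 0, 1, 0, 0, 0, 0, 0, 0, 1, 0, 0, 0, 0, 0, 0, 1],
)

```text
time: 5.03
tool_pos: [445.7, -113.3, 26.0]
tcp_rot: [3.134, 0.004, 1.568]
contact_force: [-0.5, 0.6, -0.5]
grip_width: 47.3
```

```bash
python3 -c "
from h import *
d(626.5,35,124)"
```

```text
t 5.03 pos [ 445.7 -113.3   26. ] rot [3.134 0.004 1.568] F [-0.5  0.6 -0.5] w 47.3
shift units [ 7.42  9.06 -4.86] turn units [ 0.11  0.05 -0.03]
```

>>> step_arm(
  moves=[0, 0, -0.3, 0, 0, 0, 1, 0, 0, -0.7, 0, 0, 0, 1, 0, 0, -1, 0, 0, 0, 1, 0.3, 0.4, -1, 0, 0, 0, 1, 0.7, 0.8, -1, 0, 0, 0, 1, 0.8, 1, -0.7, 0, 0, 0, 1, 0.8, 1, 0, 0, 0, 0, 1, 0.8, 1, 0, 0, 0, 0, 1],
)

```text
time: 5.7
tool_pos: [527.8, -44.7, 126.9]
tcp_rot: [3.139, 0.002, 1.562]
contact_force: [1.0, -0.4, -0.9]
grip_width: 47.2
```

```bash
python3 -c "
from h import *
d(626.5,35,100)"
```

```text
t 5.7 pos [527.8 -44.7 126.9] rot [3.139e+00 2.000e-03 1.562e+00] F [ 1.  -0.4 -0.9] w 47.2
shift units [4.03 4.9  1.35] turn units [ 0.04  0.03 -0.13]
```

>>> step_arm(
  moves=[0.8, 1, 0.1, 0, 0, 0, 1, 0.8, 1, 0.2, 0, 0, 0, 1, 0.8, 1, 0.2, 0, 0, 0, 1, 0.7, 0.8, 0.2, 0, 0, 0, 1, 0.4, 0.5, 0.2, 0, 0, 0, 1, 0.1, 0.1, 0.2, 0, 0, 0, 1, 0, 0, 0, 0, 0, 0, 1, 0, 0, 0, 0, 0, 0, 1],
)

```text
time: 6.37
tool_pos: [623.0, 34.1, 107.9]
tcp_rot: [3.134, 0.002, 1.566]
contact_force: [0.4, 0.1, -0.9]
grip_width: 46.8
```

```bash
python3 -c "
from h import *
d(626.8,34.7,52)
cv2.imwrite('pics/w2.png',cv2.cvtColor(capture('wrist'),cv2.COLOR_RGB2BGR))"
```

```text
t 6.37 pos [623.   34.1 107.9] rot [3.134e+00 2.000e-03 1.566e+00] F [ 0.4  0.1 -0.9] w 46.8
shift units [0.04 0.17 2.8 ] turn units [ 0.11  0.03 -0.06]
```

View pics/w2.png

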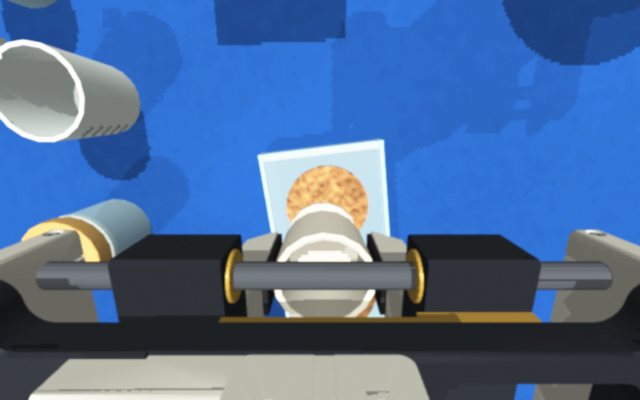

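>>> step_arm(
  moves=[0, 0.15, 0.4, 0.1, 0, -0.05, 1, 0, 0.1, 0.6, 0, 0, 0, 1, 0, 0, 0.6, 0, 0, 0, 1, 0, 0, 0.5, 0, 0, 0, 1, 0, 0, 0.2, 0, 0, 0, 1, 0, 0, 0.1, 0, 0, 0, 1, 0, 0, 0, 0, 0, 0, 1],
)

```text
time: 7.0
tool_pos: [626.2, 29.9, 55.8]
tcp_rot: [-3.14, 0.002, 1.565]
contact_force: [-0.8, 0.0, -0.2]
grip_width: 47.2
```

```bash
python3 -c "
from h import *
d(626.8,34.7,52)"
```

```text
t 7.0 pos [626.2  29.9  55.8] rot [-3.140e+00  2.000e-03  1.565e+00] F [-0.8  0.  -0.2] w 47.2
shift units [0.24 0.03 0.19] turn units [-0.03  0.04 -0.08]
```

>>> step_arm(
  moves=[0.25, 0, 0.1, 0, 0, -0.05, 1, 0, 0, 0.1, 0, 0, 0, 1, 0, 0, 0, 0, 0, 0, 1],
)

```text
time: 7.25
tool_pos: [626.6, 35.1, 52.0]
tcp_rot: [-3.141, 0.002, 1.569]
contact_force: [0.5, 0.3, -1.8]
grip_width: 46.8
```

```bash
python3 -c "
from h import *
d(626.8,34.7,51)"
```

```text
t 7.25 pos [626.6  35.1  52. ] rot [-3.141e+00  2.000e-03  1.569e+00] F [ 0.5  0.3 -1.8] w 46.8
shift units [-0.02  0.01  0.05] turn units [-0.02  0.04 -0.03]
```

>>> step_arm(
  moves=[0, 0, 0.08, 0, 0, 0, 1, 0, 0, 0, 0, 0, 0, 1],
)

```text
time: 7.42
tool_pos: [627.2, 35.5, 51.5]
tcp_rot: [3.141, 0.003, 1.569]
contact_force: [0.4, 0.6, -1.2]
grip_width: 47.4
```

>>> step_arm(
  moves=[0, 0, 0.08, 0, 0, 0, 1, 0, 0, 0, 0, 0, 0, 1],
)

```text
time: 7.58
tool_pos: [627.8, 35.6, 51.5]
tcp_rot: [3.138, 0.003, 1.57]
contact_force: [-0.5, -0.6, -1.0]
grip_width: 46.9
```

>>> step_arm(
  moves=[0, 0, 0.12, 0, 0, 0, 1, 0, 0, 0.03, 0, 0, 0, 1],
)

```text
time: 7.75
tool_pos: [628.4, 35.7, 51.2]
tcp_rot: [3.136, 0.003, 1.57]
contact_force: [0.1, 0.8, -0.3]
grip_width: 47.0
```

>>> step_arm(
  moves=[0, 0, 0, 0, 0, 0, 0.2, 0, 0, 0, 0, 0, 0, -0.3, 0, 0, 0, 0, 0, 0, -1, 0, 0, 0, 0, 0, 0, -1, 0, 0, 0, 0, 0, 0, -1, 0, 0, 0, 0, 0, 0, -1, 0, 0, 0, 0, 0, 0, -1],
)

```text
time: 8.33
tool_pos: [628.5, 35.6, 50.2]
tcp_rot: [3.136, 0.003, 1.57]
contact_force: [-0.3, -0.2, -0.9]
grip_width: 82.4
```

```bash
python3 -c "
from h import *
d(401,-207,140)
cv2.imwrite('pics/s3.png',cv2.cvtColor(capture('scene'),cv2.COLOR_RGB2BGR)[100:310,140:480])"
```

```text
t 8.33 pos [628.5  35.6  50.2] rot [3.136e+00 3.000e-03 1.570e+00] F [-0.3 -0.2 -0.9] w 82.4
shift units [-12.15 -11.34  -4.52] turn units [ 0.08  0.04 -0.01]
```

View pics/s3.png

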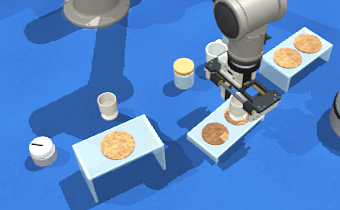

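>>> step_arm(
  moves=[0, 0, -0.4, 0, 0, 0, -1, 0, 0, -0.8, 0, 0, 0, -1, 0, 0, -1, 0, 0, 0, -1, 0, 0, -1, 0, 0, 0, -1, -0.4, -0.4, -1, 0, 0, 0, -1, -0.8, -0.7, -0.4, 0, 0, 0, -1, -1, -0.9, 0, 0, 0, 0, -1, -1, -0.9, 0, 0, 0, 0, -1],
)

```text
time: 9.05
tool_pos: [571.0, -26.3, 149.3]
tcp_rot: [3.133, 0.003, 1.576]
contact_force: [-0.4, -0.2, 0.8]
grip_width: 92.0
```

>>> step_arm(
  moves=[-1, -0.95, 0, 0, 0, 0, -1, -1, -0.95, 0, 0, 0, 0, -1, -1, -0.95, 0, 0, 0, 0, -1, -1, -0.95, 0, 0, 0, 0, -1, -1, -0.95, 0, 0, 0, 0, -1, -1, -0.95, 0, 0, 0, 0, -1, -1, -0.95, 0, 0, 0, 0, -1, -0.7, -0.6, 0, 0, 0, 0, -1],
)

```text
time: 9.72
tool_pos: [420.2, -188.0, 155.2]
tcp_rot: [3.123, 0.007, 1.578]
contact_force: [1.1, -0.3, 0.2]
grip_width: 91.6
```

```bash
python3 -c "
from h import *
d(401,-207,100)"
```

```text
t 9.72 pos [ 420.2 -188.   155.2] rot [3.123 0.007 1.578] F [ 1.1 -0.3  0.2] w 91.6
shift units [-0.92 -1.02  2.75] turn units [0.26 0.1  0.1 ]
```

>>> step_arm(
  moves=[-0.3, -0.4, 0.4, 0.15, 0.1, 0.1, -1, -0.1, -0.1, 0.8, 0.1, 0, 0, -1, 0, 0, 0.8, 0, 0, 0, -1, 0, 0, 0.4, 0, 0, 0, -1, 0, 0, 0, 0, 0, 0, -1],
)

```text
time: 10.13
tool_pos: [409.0, -200.0, 107.5]
tcp_rot: [3.138, 0.003, 1.563]
contact_force: [-0.4, 0.0, -0.0]
grip_width: 91.9
```

```bash
python3 -c "
from h import *
d(401,-207,24)
cv2.imwrite('pics/w4.png',cv2.cvtColor(capture('wrist'),cv2.COLOR_RGB2BGR))"
```

```text
t 10.13 pos [ 409.  -200.   107.5] rot [3.138e+00 3.000e-03 1.563e+00] F [-0.4  0.  -0. ] w 91.9
shift units [-0.34 -0.41  4.18] turn units [ 0.05  0.04 -0.11]
```

View pics/w4.png

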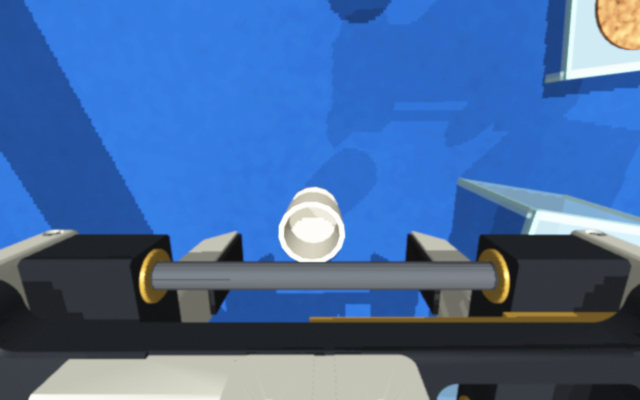

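```bash
python3 -c "
from h import *
print(wray((311,232),60))"
```

```text
[ 401.1 -208.7]
```

>>> step_arm(
  moves=[-0.35, -0.4, 0.3, 0, 0, -0.1, -1, 0, 0, 0.6, 0, 0, 0, -1, 0, 0, 0.6, 0, 0, 0, -1, 0.1, 0, 0.3, 0, 0, 0, -1, 0, 0, 0, 0, 0, 0, -1],
)

```text
time: 10.6
tool_pos: [404.7, -205.0, 73.9]
tcp_rot: [3.133, 0.006, 1.573]
contact_force: [-0.5, 0.2, -0.3]
grip_width: 91.6
```

```bash
python3 -c "
from h import *
d(401,-207.5,25)"
```

```text
t 10.6 pos [ 404.7 -205.    73.9] rot [3.133 0.006 1.573] F [-0.5  0.2 -0.3] w 91.6
shift units [-0.11 -0.21  2.45] turn units [0.12 0.08 0.04]
```

>>> step_arm(
  moves=[-0.2, -0.3, 0.5, 0.1, 0.05, 0, -1, -0.05, 0, 0.7, 0, 0, 0, -1, 0, 0, 0.7, 0, 0, 0, -1, 0, 0, 0.4, 0, 0, 0, -1, 0, 0, 0.1, 0, 0, 0, -1, 0, 0, 0, 0, 0, 0, -1],
)

```text
time: 11.1
tool_pos: [400.2, -211.6, 25.5]
tcp_rot: [3.137, 0.005, 1.577]
contact_force: [0.2, -0.1, 0.0]
grip_width: 91.7
```

```bash
python3 -c "
from h import *
d(401,-208,25)"
```

```text
t 11.1 pos [ 400.2 -211.6   25.5] rot [3.137 0.005 1.577] F [ 0.2 -0.1  0. ] w 91.7
shift units [0.18 0.04 0.03] turn units [0.06 0.07 0.08]
```

>>> step_arm(
  moves=[0.2, 0.05, 0, 0.05, 0.05, 0.08, -1, 0, 0, 0, 0, 0, 0, 1, 0, 0, 0, 0, 0, 0, 1, 0, 0, 0, 0, 0, 0, 1, 0, 0, 0, 0, 0, 0, 1, 0, 0, 0, 0, 0, 0, 1, 0, 0, 0, 0, 0, 0, 1, 0, 0, 0, 0, 0, 0, 1],
)

```text
time: 11.77
tool_pos: [402.7, -208.1, 28.1]
tcp_rot: [3.138, 0.004, 1.571]
contact_force: [-0.3, 0.4, 1.0]
grip_width: 49.8
```

>>> step_arm(
  moves=[0, 0, 0, 0, 0, 0, 1, 0, 0, 0, 0, 0, 0, 1, 0, 0, 0, 0, 0, 0, 1],
)

```text
time: 12.02
tool_pos: [402.6, -208.1, 28.1]
tcp_rot: [3.138, 0.004, 1.571]
contact_force: [-0.1, 0.6, -0.2]
grip_width: 46.7
```

```bash
python3 -c "
from h import *
d(636,-48,120)"
```

```text
t 12.02 pos [ 402.6 -208.1   28.1] rot [3.138 0.004 1.571] F [-0.1  0.6 -0.2] w 46.7
shift units [ 7.99 11.69 -4.58] turn units [0.06 0.05 0.  ]
```

>>> step_arm(
  moves=[0, 0, -0.3, 0, 0, 0, 1, 0, 0, -0.7, 0, 0, 0, 1, 0, 0, -1, 0, 0, 0, 1, 0.4, 0, -1, 0, 0, 0, 1, 0.8, 0, -1, 0, 0, 0, 1, 1, 0.1, -0.8, 0, 0, 0, 1, 1, 0.4, 0, 0, 0, 0, 1, 1, 0.8, 0, 0, 0, 0, 1],
)

```text
time: 12.68
tool_pos: [426.5, -123.6, 130.3]
tcp_rot: [3.14, 0.002, 1.564]
contact_force: [0.8, 0.3, -0.1]
grip_width: 46.5
```

>>> step_arm(
  moves=[1, 1, 0, 0, 0, 0, 1, 0.9, 1, 0, 0, 0, 0, 1, 0.6, 1, 0, 0, 0, 0, 1, 0.4, 1, 0, 0, 0, 0, 1, 0.2, 1, 0, 0, 0, 0, 1, 0, 1, 0, 0, 0, 0, 1, 0, 1, 0, 0, 0, 0, 1, 0, 1, 0, 0, 0, 0, 1],
)

```text
time: 13.35
tool_pos: [591.6, -53.0, 135.7]
tcp_rot: [3.138, 0.002, 1.569]
contact_force: [1.1, -0.3, -0.5]
grip_width: 46.5
```

```bash
python3 -c "
from h import *
d(636.8,-47.8,90)"
```

```text
t 13.35 pos [591.6 -53.  135.7] rot [3.138e+00 2.000e-03 1.569e+00] F [ 1.1 -0.3 -0.5] w 46.5
shift units [0.27 2.25 2.29] turn units [ 0.05  0.03 -0.03]
```

>>> step_arm(
  moves=[0.2, 0.8, 0.1, 0, 0, 0, 1, 0.1, 0.6, 0.4, 0, 0, 0, 1, 0, 0.3, 0.6, 0, 0, 0, 1, 0, 0.1, 0.6, 0, 0, 0, 1, 0.1, 0, 0.5, 0, 0, 0, 1, 0, 0, 0.1, 0, 0, 0, 1, 0, 0, 0, 0, 0, 0, 1],
)

```text
time: 13.93
tool_pos: [630.3, -44.4, 86.2]
tcp_rot: [3.14, 0.002, 1.57]
contact_force: [0.2, 0.5, -1.2]
grip_width: 46.1
```

```bash
python3 -c "
from h import *
d(636.8,-47.8,54)"
```

```text
t 13.93 pos [630.3 -44.4  86.2] rot [3.14e+00 2.00e-03 1.57e+00] F [ 0.2  0.5 -1.2] w 46.1
shift units [-0.17  0.32  1.61] turn units [ 0.03  0.03 -0.01]
```

>>> step_arm(
  moves=[-0.1, 0.25, 0.2, 0, 0, 0, 1, 0, 0.1, 0.4, 0, 0, 0, 1, 0, 0, 0.5, 0, 0, 0, 1, 0, 0, 0.3, 0, 0, 0, 1, 0, 0, 0.1, 0, 0, 0, 1, 0, 0, 0, 0, 0, 0, 1],
)

```text
time: 14.43
tool_pos: [636.9, -47.4, 53.9]
tcp_rot: [3.14, 0.002, 1.569]
contact_force: [0.4, 0.5, -0.2]
grip_width: 46.6
```

```bash
python3 -c "
from h import *
d(636.8,-47.8,53.5)"
```

```text
t 14.43 pos [636.9 -47.4  53.9] rot [3.140e+00 2.000e-03 1.569e+00] F [ 0.4  0.5 -0.2] w 46.6
shift units [-0.02 -0.    0.02] turn units [ 0.02  0.03 -0.03]
```

>>> step_arm(
  moves=[0, 0, 0.08, 0, 0, 0, 1, 0, 0, 0.02, 0, 0, 0, 1],
)

```text
time: 14.6
tool_pos: [637.2, -47.5, 53.2]
tcp_rot: [3.139, 0.002, 1.569]
contact_force: [-0.3, -0.1, -0.5]
grip_width: 46.6
```

>>> step_arm(
  moves=[0, 0, 0.08, 0, 0, 0, 1, 0, 0, 0.02, 0, 0, 0, 1],
)

```text
time: 14.77
tool_pos: [637.5, -47.5, 53.3]
tcp_rot: [3.137, 0.003, 1.569]
contact_force: [-0.1, -0.3, -1.2]
grip_width: 46.4
```

>>> step_arm(
  moves=[0, 0, 0.08, 0, 0, 0, 1, 0, 0, 0, 0, 0, 0, 0.2, 0, 0, 0, 0, 0, 0, -0.3, 0, 0, 0, 0, 0, 0, -1, 0, 0, 0, 0, 0, 0, -1, 0, 0, 0, 0, 0, 0, -1, 0, 0, 0, 0, 0, 0, -1, 0, 0, 0, 0, 0, 0, -1],
)

```text
time: 15.43
tool_pos: [638.3, -47.7, 52.8]
tcp_rot: [3.134, 0.003, 1.569]
contact_force: [0.4, -1.2, 0.3]
grip_width: 81.9
```

>>> step_arm(
  moves=[0, 0, -0.4, 0, 0, 0, -1, 0, 0, -0.8, 0, 0, 0, -1, 0, 0, -1, 0, 0, 0, -1, 0, 0, -1, 0, 0, 0, -1, 0, -0.4, -1, 0, 0, 0, -1, 0.2, -0.8, -0.2, 0, 0, 0, -1, 0.2, -1, 0, 0, 0, 0, -1, 0.3, -1, 0, 0, 0, 0, -1],
)

```text
time: 16.1
tool_pos: [575.0, -34.2, 147.0]
tcp_rot: [3.131, 0.004, 1.568]
contact_force: [-0.5, -0.4, 0.4]
grip_width: 91.8
```

```bash
python3 -c "
from h import *
d(439.5,10.8,100)"
```

```text
t 16.1 pos [575.  -34.2 147. ] rot [3.131 0.004 1.568] F [-0.5 -0.4  0.4] w 91.8
shift units [ 2.24 -6.8   2.27] turn units [ 0.15  0.06 -0.04]
```

>>> step_arm(
  moves=[0.35, -1, 0.1, 0.1, 0.05, 0, -1, 0.35, -1, 0.2, 0, 0, 0, -1, 0.35, -1, 0.3, 0, 0, 0, -1, 0.35, -1, 0.4, 0, 0, 0, -1, 0.35, -1, 0.4, 0, 0, 0, -1, 0.3, -0.8, 0.4, 0, 0, 0, -1, 0.2, -0.5, 0.3, 0, 0, 0, -1, 0, 0, 0, 0, 0, 0, -1],
)

```text
time: 16.77
tool_pos: [441.6, 13.6, 109.1]
tcp_rot: [3.13, 0.002, 1.568]
contact_force: [-0.3, 0.7, 0.4]
grip_width: 91.7
```

```bash
python3 -c "
from h import *
cv2.imwrite('pics/w5.png',cv2.cvtColor(capture('wrist'),cv2.COLOR_RGB2BGR))
cv2.imwrite('pics/t5.png',cv2.cvtColor(capture('top'),cv2.COLOR_RGB2BGR))
d(439.5,10.8,15)"
```

```text
t 16.87 pos [444.7  12.7 110.2] rot [3.126e+00 3.000e-03 1.568e+00] F [ 0.6  0.3 -0.4] w 91.5
shift units [-0.09 -0.33  4.75] turn units [ 0.22  0.04 -0.04]
```

View pics/w5.png

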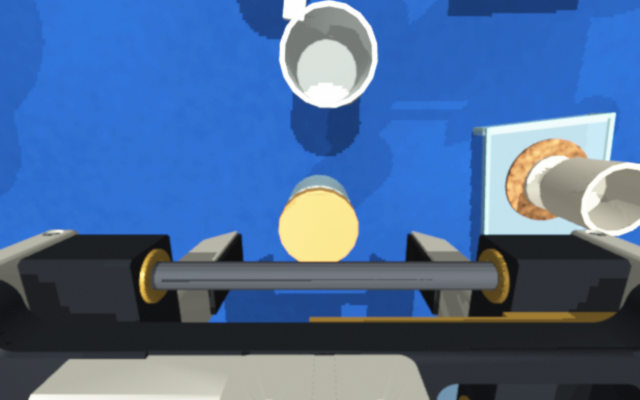

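View pics/t5.png

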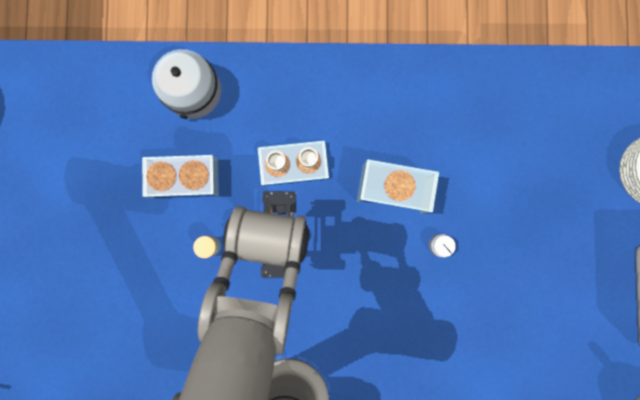

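>>> step_arm(
  moves=[0, -0.35, 0.4, 0.2, 0, 0, -1, 0, 0, 0.8, 0, 0, 0, -1, 0, 0, 0.9, 0, 0, 0, -1, 0.1, 0, 0.9, 0, 0, 0, -1, 0, 0, 0.7, 0, 0, 0, -1, 0, 0, 0.3, 0, 0, 0, -1, 0, 0, 0, 0, 0, 0, -1],
)

```text
time: 17.45
tool_pos: [446.1, 11.5, 28.7]
tcp_rot: [3.131, 0.005, 1.566]
contact_force: [-0.1, -0.3, -0.4]
grip_width: 91.8
```

```bash
python3 -c "
from h import *
for p in [(276,160),(308,157)]: print(ray('top',p,85))
print(ray('top',(275.7,160.2),85))
d(439.5,10.8,15)"
```

```text
[627.07532266  33.08283401]
[635.46443325 -48.13483768]
[626.55663822  33.83760658]
t 17.45 pos [446.1  11.5  28.7] rot [3.131 0.005 1.566] F [-0.1 -0.3 -0.4] w 91.8
shift units [-0.03 -0.34  0.68] turn units [ 0.16  0.07 -0.07]
```

>>> step_arm(
  moves=[0, -0.35, 0.3, 0, 0, 0, -1, 0, -0.1, 0.3, 0, 0, 0, -1, 0, 0, 0.1, 0, 0, 0, -1, 0, 0, 0, 0, 0, 0, -1],
)

```text
time: 17.78
tool_pos: [439.7, 10.5, 15.1]
tcp_rot: [3.128, 0.005, 1.565]
contact_force: [0.2, -0.4, -0.5]
grip_width: 91.9
```

```bash
python3 -c "
from h import *
d(439.5,10.8,15)"
```

```text
t 17.78 pos [439.7  10.5  15.1] rot [3.128 0.005 1.565] F [ 0.2 -0.4 -0.5] w 91.9
shift units [ 0.01 -0.01  0.  ] turn units [ 0.2   0.08 -0.08]
```

>>> step_arm(
  moves=[0, 0, 0, 0.15, 0.05, -0.05, 1, 0, 0, 0, 0, 0, 0, 1, 0, 0, 0, 0, 0, 0, 1, 0, 0, 0, 0, 0, 0, 1, 0, 0, 0, 0, 0, 0, 1, 0, 0, 0, 0, 0, 0, 1, 0, 0, 0, 0, 0, 0, 1, 0, 0, 0, 0, 0, 0, 1],
)

```text
time: 18.45
tool_pos: [441.6, 10.3, 16.9]
tcp_rot: [3.136, 0.002, 1.569]
contact_force: [-0.3, -0.4, -0.9]
grip_width: 55.0
```

```bash
python3 -c "
from h import *
d(590,248,125)"
```

```text
t 18.45 pos [441.6  10.3  16.9] rot [3.136e+00 2.000e-03 1.569e+00] F [-0.3 -0.4 -0.9] w 55.0
shift units [11.89  7.43 -5.39] turn units [ 0.08  0.03 -0.03]
```

>>> step_arm(
  moves=[0, 0, 0, 0, 0, 0, 1, 0, 0, 0, 0, 0, 0, 1, 0, 0, -0.3, 0, 0, 0, 1, 0, 0, -0.7, 0, 0, 0, 1, 0, 0, -1, 0, 0, 0, 1, 0, 0, -1, 0, 0, 0, 1, 0, 0, -1, 0, 0, 0, 1, 0.3, 0.2, -1, 0, 0, 0, 1],
)

```text
time: 19.12
tool_pos: [441.0, 16.6, 118.0]
tcp_rot: [-3.135, 0.0, 1.568]
contact_force: [0.7, -0.4, -1.6]
grip_width: 54.6
```

```bash
python3 -c "
from h import *
d(586.5,332,125)"
```

```text
t 19.12 pos [441.   16.6 118. ] rot [-3.135  0.     1.568] F [ 0.7 -0.4 -1.6] w 54.6
shift units [15.79  7.23 -0.41] turn units [-0.1   0.01 -0.04]
```

>>> step_arm(
  moves=[0.8, 0.35, 0, 0, 0, 0, 1, 1, 0.45, 0, 0, 0, 0, 1, 1, 0.45, 0, 0, 0, 0, 1, 1, 0.45, 0, 0, 0, 0, 1, 1, 0.45, 0, 0, 0, 0, 1, 1, 0.45, 0, 0, 0, 0, 1, 1, 0.45, 0, 0, 0, 0, 1, 1, 0.45, 0, 0, 0, 0, 1],
)

```text
time: 19.78
tool_pos: [515.7, 176.3, 127.0]
tcp_rot: [3.137, 0.002, 1.563]
contact_force: [0.8, -1.4, -1.6]
grip_width: 55.0
```

>>> step_arm(
  moves=[1, 0.45, 0, 0, 0, 0, 1, 1, 0.45, 0, 0, 0, 0, 1, 1, 0.45, 0, 0, 0, 0, 1, 1, 0.45, 0, 0, 0, 0, 1, 1, 0.45, 0, 0, 0, 0, 1, 1, 0.45, 0, 0, 0, 0, 1],
)

```text
time: 20.28
tool_pos: [570.8, 302.3, 128.2]
tcp_rot: [3.14, 0.003, 1.563]
contact_force: [0.5, 0.2, -1.4]
grip_width: 54.7
```

```bash
python3 -c "
from h import *
d(586.5,332,105)"
```

```text
t 20.28 pos [570.8 302.3 128.2] rot [3.140e+00 3.000e-03 1.563e+00] F [ 0.5  0.2 -1.4] w 54.7
shift units [1.5  0.77 1.16] turn units [ 0.02  0.04 -0.11]
```

>>> step_arm(
  moves=[0.6, 0.3, 0, 0, 0, -0.05, 1, 0.3, 0.2, 0.2, 0, 0, 0, 1, 0.1, 0.1, 0.4, 0, 0, 0, 1, 0, 0, 0.4, 0, 0, 0, 1, 0, 0, 0.1, 0, 0, 0, 1, 0, 0, 0, 0, 0, 0, 1],
)

```text
time: 20.78
tool_pos: [582.3, 325.3, 102.8]
tcp_rot: [-3.14, 0.004, 1.57]
contact_force: [-0.0, 0.4, -0.9]
grip_width: 54.7
```

```bash
python3 -c "
from h import *
d(586.5,332,83)
cv2.imwrite('pics/w6.png',cv2.cvtColor(capture('wrist'),cv2.COLOR_RGB2BGR))"
```

```text
t 20.78 pos [582.3 325.3 102.8] rot [-3.14   0.004  1.57 ] F [-0.   0.4 -0.9] w 54.7
shift units [0.34 0.21 0.99] turn units [-0.02  0.05 -0.01]
```

View pics/w6.png

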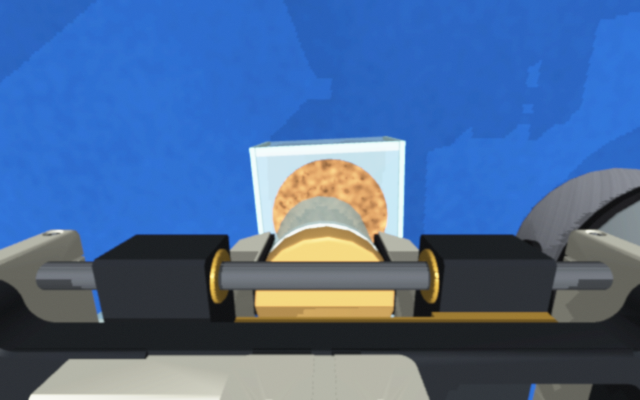

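>>> step_arm(
  moves=[0.35, 0.2, 0.3, 0, 0.05, 0, 1, 0.1, 0.05, 0.4, 0, 0, 0, 1, 0, 0, 0.2, 0, 0, 0, 1, 0, 0, 0, 0, 0, 0, 1],
)

```text
time: 21.17
tool_pos: [588.0, 333.2, 83.9]
tcp_rot: [-3.141, -0.0, 1.567]
contact_force: [-0.7, -0.1, -2.0]
grip_width: 54.8
```

```bash
python3 -c "
from h import *
d(586.5,332,82)"
```

```text
t 21.17 pos [588.  333.2  83.9] rot [-3.141 -0.     1.567] F [-0.7 -0.1 -2. ] w 54.8
shift units [-0.06 -0.08  0.09] turn units [-0.01 -0.   -0.05]
```

>>> step_arm(
  moves=[-0.05, -0.05, 0.1, 0, 0, 0, 1, 0, 0, 0.05, 0, 0, 0, 1, 0, 0, 0, 0, 0, 0, 1],
)

```text
time: 21.42
tool_pos: [587.2, 332.5, 82.1]
tcp_rot: [3.141, -0.001, 1.568]
contact_force: [-0.1, 0.7, -2.2]
grip_width: 54.8
```

>>> step_arm(
  moves=[0, 0, 0.1, 0, 0, 0, 1, 0, 0, 0, 0, 0, 0, 1],
)

```text
time: 21.58
tool_pos: [587.5, 332.8, 82.2]
tcp_rot: [3.139, -0.002, 1.568]
contact_force: [-1.0, -0.1, -1.8]
grip_width: 54.7
```

>>> step_arm(
  moves=[0, 0, 0.15, 0, 0, 0, 1, 0, 0, 0.05, 0, 0, 0, 1],
)

```text
time: 21.75
tool_pos: [587.9, 333.3, 81.7]
tcp_rot: [3.136, -0.004, 1.568]
contact_force: [-1.5, -1.3, 1.6]
grip_width: 55.2
```

Force turned upward: contact. Release and retreat.

>>> step_arm(
  moves=[0, 0, 0, 0, 0, 0, 0.2, 0, 0, 0, 0, 0, 0, -0.3, 0, 0, 0, 0, 0, 0, -1, 0, 0, 0, 0, 0, 0, -1, 0, 0, 0, 0, 0, 0, -1, 0, 0, 0, 0, 0, 0, -1, 0, 0, 0, 0, 0, 0, -1, 0, 0, -0.3, 0, 0, 0, -1],
)

```text
time: 22.42
tool_pos: [587.4, 332.7, 85.4]
tcp_rot: [3.138, -0.003, 1.568]
contact_force: [-0.0, 0.1, 0.3]
grip_width: 90.8
```

>>> step_arm(
  moves=[0, 0, -0.8, 0, 0, 0, -1, 0, 0, -1, 0, 0, 0, -1, 0, 0, -1, 0, 0, 0, -1, -0.2, -0.4, -1, 0, 0, 0, -1, -0.5, -0.8, -0.2, 0, 0, 0, -1, -0.6, -1, 0, 0, 0, 0, -1, -0.65, -1, 0, 0, 0, 0, -1, -0.65, -1, 0, 0, 0, 0, -1],
)

```text
time: 23.08
tool_pos: [504.1, 281.1, 171.8]
tcp_rot: [3.132, -0.006, 1.568]
contact_force: [-0.3, -0.9, 0.3]
grip_width: 91.7
```

```bash
python3 -c "
from h import *
d(406,212,100)"
```

```text
t 23.08 pos [504.1 281.1 171.8] rot [ 3.132 -0.006  1.568] F [-0.3 -0.9  0.3] w 91.7
shift units [-3.49 -4.93  3.52] turn units [ 0.14 -0.08 -0.04]
```

>>> step_arm(
  moves=[-0.7, -1, 0.2, 0.1, -0.05, 0, -1, -0.7, -1, 0.4, 0, 0, 0, -1, -0.7, -1, 0.7, 0, 0, 0, -1, -0.6, -0.8, 0.7, 0, 0, 0, -1, -0.4, -0.5, 0.7, 0, 0, 0, -1, -0.1, -0.2, 0.6, 0, 0, 0, -1, 0, 0, 0.2, 0, 0, 0, -1, 0, 0, 0, 0, 0, 0, -1],
)

```text
time: 23.75
tool_pos: [407.8, 213.5, 105.0]
tcp_rot: [3.13, -0.005, 1.568]
contact_force: [-0.2, -0.5, -0.1]
grip_width: 91.7
```

```bash
python3 -c "
from h import *
d(406,212,15)
cv2.imwrite('pics/w7.png',cv2.cvtColor(capture('wrist'),cv2.COLOR_RGB2BGR))"
```

```text
t 23.75 pos [407.8 213.5 105. ] rot [ 3.13  -0.005  1.568] F [-0.2 -0.5 -0.1] w 91.7
shift units [-0.1  -0.14  4.5 ] turn units [ 0.16 -0.07 -0.04]
```

View pics/w7.png

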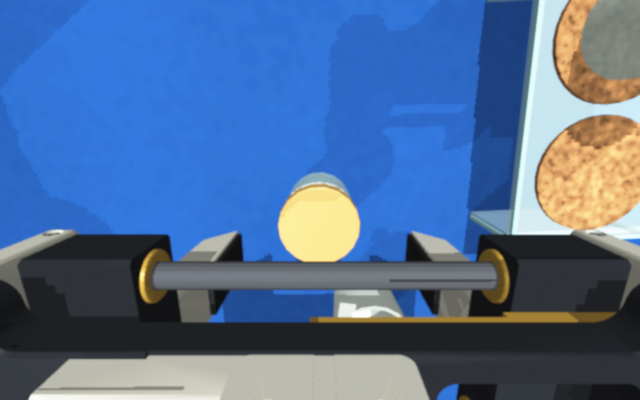

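>>> step_arm(
  moves=[-0.1, -0.15, 0.4, 0.1, -0.05, 0, -1, 0, 0, 0.8, 0, 0, 0, -1, 0, 0, 0.9, 0, 0, 0, -1, 0, 0, 0.9, 0, 0, 0, -1, 0, 0, 0.7, 0, 0, 0, -1, 0, 0, 0.4, 0, 0, 0, -1, 0, 0, 0, 0, 0, 0, -1],
)

```text
time: 24.38
tool_pos: [413.1, 214.9, 23.0]
tcp_rot: [3.125, -0.005, 1.57]
contact_force: [-0.5, -0.1, -0.3]
grip_width: 91.7
```

```bash
python3 -c "
from h import *
d(406,212,15)"
```

```text
t 24.38 pos [413.1 214.9  23. ] rot [ 3.125 -0.005  1.57 ] F [-0.5 -0.1 -0.3] w 91.7
shift units [-0.15 -0.36  0.39] turn units [ 0.24 -0.07 -0.02]
```

>>> step_arm(
  moves=[-0.15, -0.3, 0.3, 0.1, -0.05, 0, -1, 0, -0.1, 0.1, 0.1, 0, 0, -1, 0, 0, 0, 0, 0, 0, -1],
)

```text
time: 24.63
tool_pos: [405.7, 212.2, 15.1]
tcp_rot: [3.139, -0.002, 1.57]
contact_force: [0.0, 0.7, 0.6]
grip_width: 91.6
```

```bash
python3 -c "
from h import *
d(406,212,15)"
```

```text
t 24.63 pos [405.7 212.2  15.1] rot [ 3.139e+00 -2.000e-03  1.570e+00] F [0.  0.7 0.6] w 91.6
shift units [-0.01  0.01  0.  ] turn units [ 0.04 -0.03 -0.01]
```

>>> step_arm(
  moves=[0, 0, 0, 0, 0, 0, 1, 0, 0, 0, 0, 0, 0, 1, 0, 0, 0, 0, 0, 0, 1, 0, 0, 0, 0, 0, 0, 1, 0, 0, 0, 0, 0, 0, 1, 0, 0, 0, 0, 0, 0, 1, 0, 0, 0, 0, 0, 0, 1, 0, 0, 0, 0, 0, 0, 1],
)

```text
time: 25.3
tool_pos: [406.6, 212.6, 17.2]
tcp_rot: [3.136, -0.003, 1.57]
contact_force: [1.0, -0.5, -1.6]
grip_width: 54.9
```

>>> step_arm(
  moves=[0, 0, 0, 0, 0, 0, 1],
)

```text
time: 25.38
tool_pos: [406.6, 212.6, 17.2]
tcp_rot: [3.136, -0.003, 1.57]
contact_force: [0.1, 0.0, 0.7]
grip_width: 54.9
```

>>> step_arm(
  moves=[0, 0, 0, 0, 0, 0, 1, 0, 0, -0.3, 0, 0, 0, 1, 0, 0, -0.7, 0, 0, 0, 1, 0, 0, -1, 0, 0, 0, 1, 0, 0, -1, 0, 0, 0, 1, 0, 0, -1, 0, 0, 0, 1, 0, 0, -1, 0, 0, 0, 1, 0, 0.4, -0.5, 0, 0, 0, 1],
)

```text
time: 26.05
tool_pos: [409.9, 211.1, 130.1]
tcp_rot: [-3.137, 0.001, 1.57]
contact_force: [0.3, 0.8, -2.4]
grip_width: 54.9
```

```bash
python3 -c "
from h import *
d(590,248,125)"
```

```text
t 26.05 pos [409.9 211.1 130.1] rot [-3.137e+00  1.000e-03  1.570e+00] F [ 0.3  0.8 -2.4] w 54.9
shift units [1.85 9.   0.21] turn units [-0.07  0.01 -0.01]
```

>>> step_arm(
  moves=[0.1, 0.8, 0, 0, 0, 0, 1, 0.2, 1, 0, 0, 0, 0, 1, 0.2, 1, 0, 0, 0, 0, 1, 0.2, 1, 0, 0, 0, 0, 1, 0.2, 1, 0, 0, 0, 0, 1, 0.2, 1, 0, 0, 0, 0, 1, 0.2, 1, 0, 0, 0, 0, 1, 0.2, 0.8, 0.1, 0, 0, 0, 1],
)

```text
time: 26.72
tool_pos: [566.2, 241.7, 134.8]
tcp_rot: [-3.141, -0.0, 1.571]
contact_force: [0.3, -0.5, -1.9]
grip_width: 55.1
```

```bash
python3 -c "
from h import *
d(590,248,105)"
```

```text
t 26.72 pos [566.2 241.7 134.8] rot [-3.141 -0.     1.571] F [ 0.3 -0.5 -1.9] w 55.1
shift units [0.31 1.19 1.49] turn units [-0.01 -0.01  0.  ]
```

>>> step_arm(
  moves=[0.2, 0.5, 0, 0, 0, 0, 1, 0.1, 0.2, 0.3, 0, 0, 0, 1, 0, 0.1, 0.5, 0, 0, 0, 1, 0, 0, 0.4, 0, 0, 0, 1, 0, 0, 0.2, 0, 0, 0, 1, 0, 0, 0, 0, 0, 0, 1],
)

```text
time: 27.22
tool_pos: [582.6, 247.3, 102.0]
tcp_rot: [-3.137, 0.001, 1.57]
contact_force: [-0.4, 0.2, -2.1]
grip_width: 55.0
```

```bash
python3 -c "
from h import *
d(590,248,83.5)"
```

```text
t 27.22 pos [582.6 247.3 102. ] rot [-3.137e+00  1.000e-03  1.570e+00] F [-0.4  0.2 -2.1] w 55.0
shift units [0.04 0.38 0.92] turn units [-0.07  0.01 -0.  ]
```

>>> step_arm(
  moves=[0.05, 0.35, 0.2, 0, 0, 0, 1, 0.05, 0.1, 0.4, 0, 0, 0, 1, 0, 0, 0.2, 0, 0, 0, 1, 0, 0, 0.05, 0, 0, 0, 1, 0, 0, 0, 0, 0, 0, 1],
)

```text
time: 27.63
tool_pos: [590.9, 249.2, 83.0]
tcp_rot: [-3.135, 0.001, 1.571]
contact_force: [0.7, -0.3, -2.9]
grip_width: 54.8
```

```bash
python3 -c "
from h import *
d(590,248,82)"
```

```text
t 27.63 pos [590.9 249.2  83. ] rot [-3.135e+00  1.000e-03  1.571e+00] F [ 0.7 -0.3 -2.9] w 54.8
shift units [-0.06 -0.05  0.05] turn units [-0.09  0.02 -0.  ]
```

>>> step_arm(
  moves=[-0.05, -0.05, 0.1, -0.05, 0, 0, 1, 0, 0, 0.05, 0, 0, 0, 1, 0, 0, 0, 0, 0, 0, 1],
)

```text
time: 27.88
tool_pos: [590.8, 249.0, 82.8]
tcp_rot: [3.14, -0.001, 1.571]
contact_force: [0.0, -0.2, -2.0]
grip_width: 54.6
```

>>> step_arm(
  moves=[0, 0, 0.12, 0, 0, 0, 1, 0, 0, 0.05, 0, 0, 0, 1],
)

```text
time: 28.05
tool_pos: [591.2, 249.2, 82.2]
tcp_rot: [3.137, -0.001, 1.571]
contact_force: [-2.5, -1.3, 2.7]
grip_width: 54.6
```

Contact. Release and retreat.

>>> step_arm(
  moves=[0, 0, 0, 0, 0, 0, 0.2, 0, 0, 0, 0, 0, 0, -0.3, 0, 0, 0, 0, 0, 0, -1, 0, 0, 0, 0, 0, 0, -1, 0, 0, 0, 0, 0, 0, -1, 0, 0, 0, 0, 0, 0, -1, 0, 0, 0, 0, 0, 0, -1, 0, 0, -0.3, 0, 0, 0, -1],
)

```text
time: 28.72
tool_pos: [591.3, 248.9, 87.5]
tcp_rot: [3.137, -0.001, 1.571]
contact_force: [-0.4, -1.0, 0.6]
grip_width: 91.0
```

>>> step_arm(
  moves=[0, 0, -0.8, 0, 0, 0, -1, 0, 0, -1, 0, 0, 0, -1, 0, 0, -1, 0, 0, 0, -1, -0.4, -0.4, -1, 0, 0, 0, -1, -0.8, -0.8, -0.2, 0, 0, 0, -1, -0.9, -1, 0, 0, 0, 0, -1, -0.9, -1, 0, 0, 0, 0, -1, -0.9, -1, 0, 0, 0, 0, -1],
)

```text
time: 29.38
tool_pos: [508.1, 171.4, 174.1]
tcp_rot: [3.13, -0.003, 1.574]
contact_force: [0.5, -0.2, 0.5]
grip_width: 91.8
```

```bash
python3 -c "
from h import *
d(445,118.5,100)"
```

```text
t 29.38 pos [508.1 171.4 174.1] rot [ 3.130e+00 -3.000e-03  1.574e+00] F [ 0.5 -0.2  0.5] w 91.8
shift units [-2.64 -3.21  3.66] turn units [ 0.17 -0.05  0.05]
```

>>> step_arm(
  moves=[-0.8, -1, 0.2, 0.1, -0.05, 0.05, -1, -0.7, -0.9, 0.6, 0, 0, 0, -1, -0.5, -0.6, 0.8, 0, 0, 0, -1, -0.2, -0.3, 0.8, 0, 0, 0, -1, 0, 0, 0.7, 0, 0, 0, -1, 0, 0, 0.3, 0, 0, 0, -1, 0, 0, 0, 0, 0, 0, -1],
)

```text
time: 29.97
tool_pos: [447.7, 122.5, 109.1]
tcp_rot: [3.129, 0.0, 1.568]
contact_force: [0.1, 0.2, 0.9]
grip_width: 92.1
```

```bash
python3 -c "
from h import *
d(445,118.5,15)
cv2.imwrite('pics/w8.png',cv2.cvtColor(capture('wrist'),cv2.COLOR_RGB2BGR))"
```

```text
t 29.97 pos [447.7 122.5 109.1] rot [3.129 0.    1.568] F [0.1 0.2 0.9] w 92.1
shift units [-0.2 -0.2  4.7] turn units [ 0.18  0.   -0.04]
```

View pics/w8.png

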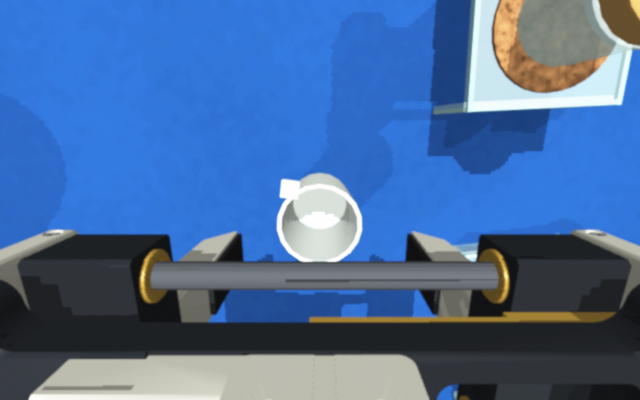

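```bash
python3 -c "
from h import *
print(wray((319.5,223),66))"
```

```text
[446.8 122.4]
```

>>> step_arm(
  moves=[-0.2, -0.2, 0.4, 0.15, 0, -0.05, -1, 0, -0.1, 0.8, 0, 0, 0, -1, 0, 0, 0.9, 0, 0, 0, -1, 0, 0, 0.9, 0, 0, 0, -1, 0, 0, 0.7, 0, 0, 0, -1, 0, 0, 0.4, 0, 0, 0, -1, 0, 0, 0, 0, 0, 0, -1],
)

```text
time: 30.6
tool_pos: [448.0, 119.0, 27.8]
tcp_rot: [3.129, -0.001, 1.576]
contact_force: [-0.5, -0.2, -0.3]
grip_width: 91.6
```

```bash
python3 -c "
from h import *
d(445,118.5,15)"
```

```text
t 30.6 pos [448.  119.   27.8] rot [ 3.129e+00 -1.000e-03  1.576e+00] F [-0.5 -0.2 -0.3] w 91.6
shift units [-0.03 -0.16  0.64] turn units [ 0.18 -0.01  0.07]
```

>>> step_arm(
  moves=[0.05, -0.15, 0.4, 0.15, 0, 0.05, -1, 0, 0, 0.25, 0, 0, 0, -1, 0, 0, 0.05, 0, 0, 0, -1, 0, 0, 0, 0, 0, 0, -1],
)

```text
time: 30.93
tool_pos: [446.4, 120.3, 13.9]
tcp_rot: [3.138, -0.001, 1.572]
contact_force: [0.5, -0.2, -0.4]
grip_width: 91.8
```

```bash
python3 -c "
from h import *
d(445.5,120,15)"
```

```text
t 30.93 pos [446.4 120.3  13.9] rot [ 3.138e+00 -1.000e-03  1.572e+00] F [ 0.5 -0.2 -0.4] w 91.8
shift units [-0.01 -0.04 -0.05] turn units [ 0.05 -0.02  0.02]
```

>>> step_arm(
  moves=[0, 0, 0, 0, 0, 0, 1, 0, 0, 0, 0, 0, 0, 1, 0, 0, 0, 0, 0, 0, 1, 0, 0, 0, 0, 0, 0, 1, 0, 0, 0, 0, 0, 0, 1, 0, 0, 0, 0, 0, 0, 1, 0, 0, 0, 0, 0, 0, 1, 0, 0, 0, 0, 0, 0, 1],
)

```text
time: 31.6
tool_pos: [447.4, 120.5, 15.7]
tcp_rot: [3.135, -0.002, 1.573]
contact_force: [-0.9, 0.1, -0.8]
grip_width: 59.1
```

>>> step_arm(
  moves=[0, 0, 0, 0, 0, 0, 1, 0, 0, 0, 0, 0, 0, 1],
)

```text
time: 31.77
tool_pos: [447.4, 120.4, 15.6]
tcp_rot: [3.135, -0.002, 1.572]
contact_force: [0.4, -0.3, -2.3]
grip_width: 59.4
```

>>> step_arm(
  moves=[0, 0, -0.3, 0, 0, 0, 1, 0, 0, -0.7, 0, 0, 0, 1, 0, 0, -1, 0, 0, 0, 1, 0, 0, -1, 0, 0, 0, 1, 0, 0, -1, 0, 0, 0, 1, 0, 0, -1, 0, 0, 0, 1, 0, 0, -1, 0, 0, 0, 1, 0, 0, -0.8, 0, 0, 0, 1],
)

```text
time: 32.43
tool_pos: [443.2, 119.8, 156.3]
tcp_rot: [-3.139, -0.001, 1.572]
contact_force: [0.9, 0.8, -1.0]
grip_width: 59.1
```

```bash
python3 -c "
from h import *
d(563.6,-277,175)"
```

```text
t 32.43 pos [443.2 119.8 156.3] rot [-3.139e+00 -1.000e-03  1.572e+00] F [ 0.9  0.8 -1. ] w 59.1
shift units [-19.85   5.99  -0.96] turn units [-0.04 -0.01  0.02]
```

>>> step_arm(
  moves=[-0.6, 0.2, -0.4, 0, 0, 0, 1, -1, 0.3, 0, 0, 0, 0, 1, -1, 0.3, 0, 0, 0, 0, 1, -1, 0.3, 0, 0, 0, 0, 1, -1, 0.3, 0, 0, 0, 0, 1, -1, 0.3, 0, 0, 0, 0, 1, -1, 0.3, 0, 0, 0, 0, 1, -1, 0.3, 0, 0, 0, 0, 1],
)

```text
time: 33.1
tool_pos: [491.7, -34.3, 174.0]
tcp_rot: [3.133, -0.002, 1.58]
contact_force: [1.0, 1.1, -1.2]
grip_width: 59.2
```

>>> step_arm(
  moves=[-1, 0.3, 0, 0, 0, 0, 1, -1, 0.3, 0, 0, 0, 0, 1, -1, 0.3, 0, 0, 0, 0, 1, -1, 0.3, 0, 0, 0, 0, 1, -1, 0.3, 0, 0, 0, 0, 1, -1, 0.3, 0, 0, 0, 0, 1, -1, 0.3, 0, 0, 0, 0, 1, -1, 0.3, 0, 0, 0, 0, 1],
)

```text
time: 33.77
tool_pos: [540.9, -201.9, 177.3]
tcp_rot: [3.133, -0.002, 1.579]
contact_force: [-0.2, -0.2, -0.2]
grip_width: 59.1
```

```bash
python3 -c "
from h import *
d(563.6,-277,160)"
```

```text
t 33.77 pos [ 540.9 -201.9  177.3] rot [ 3.133e+00 -2.000e-03  1.579e+00] F [-0.2 -0.2 -0.2] w 59.1
shift units [-3.77  1.1   0.87] turn units [ 0.13 -0.03  0.12]
```

>>> step_arm(
  moves=[-1, 0.3, 0, 0, 0, 0, 1, -1, 0.3, 0, 0, 0, 0, 1, -0.7, 0.2, 0, 0, 0, 0, 1, -0.4, 0.1, 0.1, 0, 0, 0.05, 1, -0.2, 0, 0.2, 0, 0, 0.05, 1, 0, 0, 0.2, 0, 0, 0, 1, 0, 0, 0.1, 0, 0, 0, 1, 0, 0, 0, 0, 0, 0, 1],
)

```text
time: 34.43
tool_pos: [558.7, -273.2, 164.8]
tcp_rot: [3.135, -0.003, 1.568]
contact_force: [-0.0, 0.5, -0.3]
grip_width: 59.1
```

```bash
python3 -c "
from h import *
d(563.6,-277,122.5)
cv2.imwrite('pics/w9.png',cv2.cvtColor(capture('wrist'),cv2.COLOR_RGB2BGR))
cv2.imwrite('pics/s9.png',cv2.resize(cv2.cvtColor(capture('scene'),cv2.COLOR_RGB2BGR)[100:310,140:480],None,fx=2,fy=2))"
```

```text
t 34.43 pos [ 558.7 -273.2  164.8] rot [ 3.135e+00 -3.000e-03  1.568e+00] F [-0.   0.5 -0.3] w 59.1
shift units [-0.2   0.23  2.12] turn units [ 0.1  -0.05 -0.04]
```

View pics/w9.png

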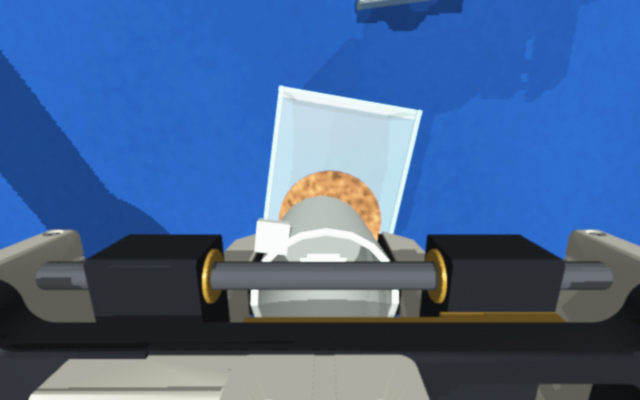

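View pics/s9.png

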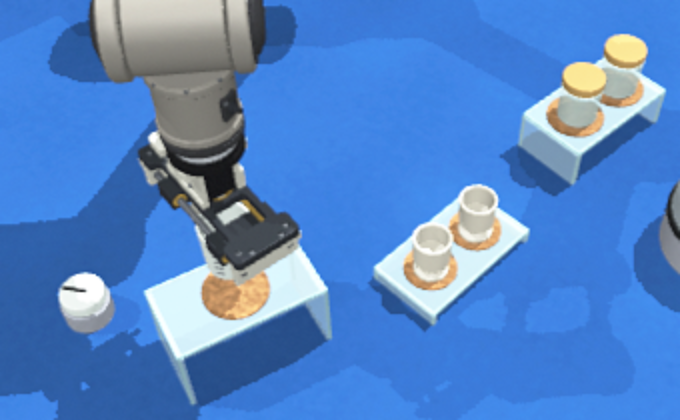

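>>> step_arm(
  moves=[-0.2, 0.25, 0.3, 0, 0, -0.05, 1, 0, 0.05, 0.5, 0, 0, 0, 1, 0, 0, 0.5, 0, 0, 0, 1, 0, 0, 0.4, 0, 0, 0, 1, 0, 0, 0.2, 0, 0, 0, 1, 0, 0, 0, 0, 0, 0, 1],
)

```text
time: 35.03
tool_pos: [566.1, -275.3, 123.4]
tcp_rot: [3.134, -0.003, 1.575]
contact_force: [0.2, -1.3, -0.2]
grip_width: 59.1
```

```bash
python3 -c "
from h import *
d(563.6,-277,121)"
```

```text
t 35.03 pos [ 566.1 -275.3  123.4] rot [ 3.134e+00 -3.000e-03  1.575e+00] F [ 0.2 -1.3 -0.2] w 59.1
shift units [-0.08 -0.13  0.12] turn units [ 0.11 -0.04  0.06]
```

>>> step_arm(
  moves=[-0.08, -0.12, 0.1, 0.1, 0, 0.05, 1, 0, 0, 0.05, 0, 0, 0, 1, 0, 0, 0, 0, 0, 0, 1],
)

```text
time: 35.28
tool_pos: [563.4, -277.2, 120.9]
tcp_rot: [-3.141, -0.003, 1.571]
contact_force: [-0.5, -0.6, 0.2]
grip_width: 58.8
```

>>> step_arm(
  moves=[0, 0, 0.1, 0, 0, 0, 1, 0, 0, 0.05, 0, 0, 0, 1],
)

```text
time: 35.45
tool_pos: [563.6, -277.8, 120.5]
tcp_rot: [3.14, -0.001, 1.571]
contact_force: [-2.5, 2.7, 3.8]
grip_width: 59.0
```

Contact. Release and lift clear.

>>> step_arm(
  moves=[0, 0, 0, 0, 0, 0, 0.2, 0, 0, 0, 0, 0, 0, -0.3, 0, 0, 0, 0, 0, 0, -1, 0, 0, 0, 0, 0, 0, -1, 0, 0, 0, 0, 0, 0, -1, 0, 0, 0, 0, 0, 0, -1, 0, 0, 0, 0, 0, 0, -1, 0, 0, -0.3, 0, 0, 0, -1],
)

```text
time: 36.12
tool_pos: [563.2, -278.1, 125.8]
tcp_rot: [3.141, -0.001, 1.57]
contact_force: [-0.3, 0.5, -0.8]
grip_width: 90.8
```

>>> step_arm(
  moves=[0, 0, -0.8, 0, 0, 0, -1, 0, 0, -1, 0, 0, 0, -1, 0, 0, -1, 0, 0, 0, -1, 0, 0, -1, 0, 0, 0, -1, 0, -0.3, -1, 0, 0, 0, -1, 0, -0.7, -0.2, 0, 0, 0, -1, 0, -1, 0, 0, 0, 0, -1, 0, -1, 0, 0, 0, 0, -1],
)

```text
time: 36.78
tool_pos: [504.6, -278.0, 233.7]
tcp_rot: [3.138, 0.0, 1.573]
contact_force: [1.1, 0.7, 0.2]
grip_width: 91.9
```

>>> step_arm(
  moves=[0, -1, 0, 0, 0, 0, -1, 0, -1, 0, 0, 0, 0, -1, 0, -1, 0, 0, 0, 0, -1, 0, -1, 0, 0, 0, 0, -1, 0, -0.6, 0, 0, 0, 0, -1, 0, -0.2, 0, 0, 0, 0, -1, 0, 0, 0, 0, 0, 0, -1, 0, 0, 0, 0, 0, 0, -1],
)

```text
time: 37.45
tool_pos: [402.1, -278.1, 238.6]
tcp_rot: [3.133, 0.005, 1.571]
contact_force: [0.5, 0.1, -0.8]
grip_width: 91.5
```

```bash
python3 -c "
from h import *
im=cv2.cvtColor(capture('top'),cv2.COLOR_RGB2BGR); cv2.imwrite('pics/t10.png',im)
s=cv2.cvtColor(capture('scene'),cv2.COLOR_RGB2BGR); cv2.imwrite('pics/s10f.png',s)
cv2.imwrite('pics/s10.png',cv2.resize(s[100:310,140:480],None,fx=2.3,fy=2.3,interpolation=cv2.INTER_CUBIC))
cv2.imwrite('pics/t10z.png',cv2.resize(im[120:290,130:470],None,fx=2.35,fy=2.35,interpolation=cv2.INTER_CUBIC))
d(450,-277,200)
for p in [(626.6,35.2,85),(636.5,-48,85),(590,248,135),(586.5,332,135),(563.5,-277,171)]: print('top',((proj('top',p)-[130,120])*2.35).round(),'scene',((proj('scene',p)-[140,100])*2.3).round())"
```

```text
t 37.55 pos [ 402.5 -278.   238.3] rot [3.133 0.005 1.572] F [1.  0.5 0.2] w 92.0
shift units [0.06 2.36 1.93] turn units [0.12 0.08 0.01]
top [341.  94.] scene [549. 228.]
top [418.  86.] scene [496. 273.]
top [129. 120.] scene [670.  89.]
top [ 47. 123.] scene [718.  56.]
top [648. 146.] scene [262. 292.]
```

View pics/t10z.png

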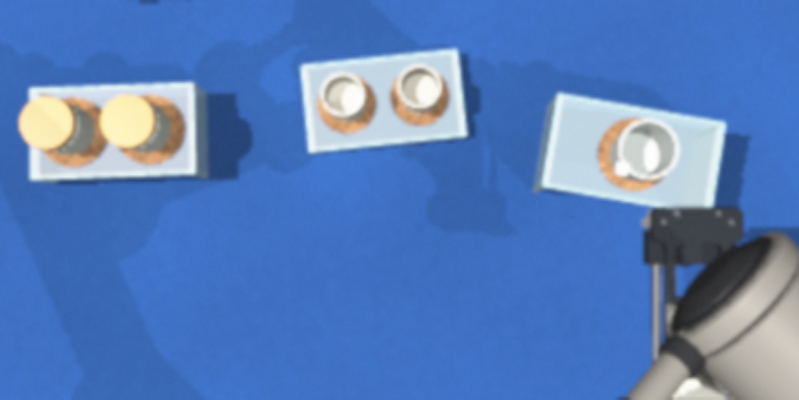

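View pics/s10.png

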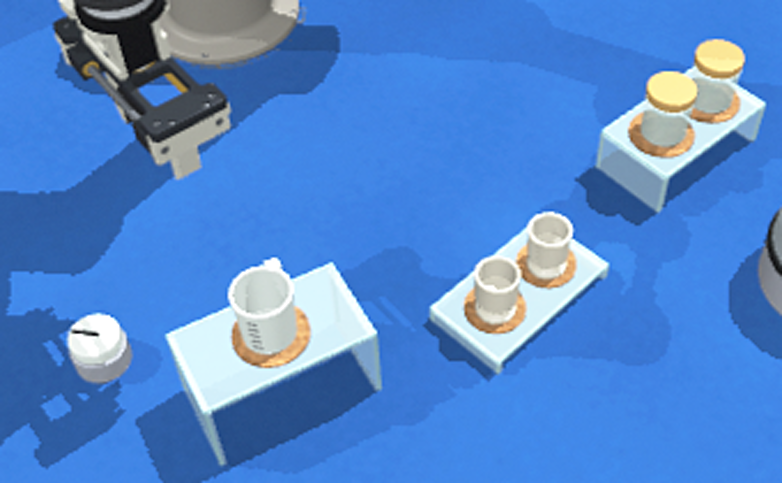

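```bash
python3 -c "
from plant import *
close_job()"
```

```text
the job is handed in; nothing more can be done
```

I put all five things away and handed the job in at about 37.6 s of robot time. The egg cups are on the lowest stand, the jars on the middle one and the beaker on the tallest, each on its own cork pad and released. The hand-in reports no verdict, so what follows is only what I measured.

- **Position:** In the last top and scene pictures all five stand upright. The tops are within about 2 px (roughly 5 mm) of where a centred placement would show them; the limit is 12 mm. The largest difference is about 4–5 mm sideways on the first cup in that top view. An earlier top view put that cup within about 2 mm of its pad centre, and the scene view showed no offset.
- **Setting down:** The two jars and the beaker showed a clear upward contact force before I released them. For the cups this was too faint to be sure of. I lowered them until the height stopped changing before opening the fingers, so any drop was at most about a millimetre.
- **Beaker:** Before I picked it up, the wrist and top views disagreed by about 4 mm on where it stood along y. I used a value in between, and it ended up centred on its pad to within about 2 px.
- **Timer and arm:** The timer looked unmoved in the scene view, but the arm hid it in the final top view. The open gripper was clear of everything, at TCP height 238 mm.

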